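Load the test plate under the drag spring

ROBOT

A 6-joint arm with a two-finger parallel gripper is mounted at the origin on the work surface. World frame = base frame: x ahead of the robot, y to its left, z up, the work surface at z = 0. Lengths are in mm, angles in rad, forces in N, time in s.
With the tool pointing down it reaches from about 350 to 850 mm from the base axis. Payload 8.1 kg.
Tool frame: the origin (TCP) lies at the very end of the fingers, on their centre line; the grasp point (between the pads) lies behind it (bot.tcp_to_grasp is the z of the grasp point in the tool frame, in mm); z points along the fingers, x is the direction in which the jaws open and shut, and the axes are right-handed (so a half turn about z gives the same grasp; the last joint's range is limited). The gripper opens to 85 mm and grips with 20 to 120 N. Pads are 22 mm wide; open, the fingers measure 114 mm over their backs; the gripper's body (76 mm by 85 mm) begins 54 mm behind the grasp point. The pads swing forward as they close: fully open they stand 13 mm farther back than shut.
Start: joints at [-1.207, 0.13, 1.488, -0, 1.523, -0.085], TCP at [260.351, -540.576, 231.292] pointing down, gripper open.
Joint ranges: [-2.96, 2.96], [-0.89, 2.26], [0.02, 2.5], [-1.34, 4.48], [0, 2.73], [-2.66, 2.66]. Speed limits (rad/s): [2.39, 2.39, 2.79, 3.14, 3.14, 3.14].

INTERFACE

Orientations are given as a 3x3 rotation matrix whose columns are the frame's x, y, z axes.
In Python, from station import bot gives the robot as it stands.
- The arm moves only by the tool servo_tool, never from a script. Its argument "moves" is a list of rows, each an object with "hand": the opening, from 0 (shut) to 1 (fully open); "linear": the shift along the tool's x, y, z in m, a list of three; "twist": the turn about the tool's z in rad. A call has 1 to 20 rows; each row shifts and turns the commanded pose from where the row before left it, along the tool's axes as they then stand; what a row does not reach is not made up. A row lasts 1/8 s, in which the tool goes at most 62.5 mm and 10.7 degrees, less where a joint would pass 70% of its speed; a pose out of reach is approached as far as the arm can. A call is refused whole if a number of a shift passes 0.0625 or a number of a turn 0.188, either way. A call with a gripper value outside its range is refused whole. The fingers move at their own pace and stop on an object; "force" is the grip in N (left out, the last holds). Time passes only in rows, so rows that do not move let the fingers close. It gives the time, the measured TCP pose, the force and the opening at its end, in the units of the state.
- bot.sense(): the state, without advancing time (a new reading comes with each control period).
- bot.get_image(name): name is "scene" or "top" or "wrist"; returns a dict with "image" (480x640x3 uint8, red, green, blue), "range_z" (480x640 float32, mm along the optical axis (not along the pixel's ray), 0 where there is no reading), "K" (3x3 intrinsics, pixels), "distortion" ([k1, k2, p1, p2, k3] as OpenCV has them; the pictures are not rectified), "R" (3x3) and "t" (3): a world point X has camera coordinates R X + t; the wrist camera has in their place "hand_eye" (4x4, takes a point from camera to tool coordinates, whose origin is the TCP and whose axes are the tool frame's). Camera axes: x right, y down, z forward; pixel columns grow to the right and rows downward; lengths in mm; the calibration is good to about 2 mm. A picture is of the moment at which its call begins: read the wrist's pose just before it.
- bot.close_job(): hands the job in, once; it reports no verdict.
The state is a dict: "t": time; "joint_positions": joint angles; "qd": joint speeds; "joint_torque": joint torques, N m; "position": TCP position; "eef_rot": TCP orientation; "wrist_force": force on the tool from outside, world axes, zero at the start; "moment": the same for the moment, N m; "finger_gap": finger opening in mm.
Only numpy, scipy, OpenCV 4.12 (cv2) and the standard library are available. Lean on these libraries where they do the work, as an engineer would, in place of code of your own. Each camera call takes 0.05 s, during which the arm holds its last target.

TASK

Load the black test plate into the check fixture: with the fingertips, press its rubber thumb pad down hard and, keeping it down, slide the plate under the bridge and the drag leaf spring until it is fully home and the spring-loaded lift pad pops up behind its tail. Only press and push the plate, never pick it up; leave the loose things around the fixture where they are, and let go at the end.

Things in the scene. Friction and masses are not known exactly. Their poses are not given: they have to be found in the camera images.
- fixture: aluminium check fixture fixed to the desk, 100 mm wide, with a channel along its x axis (+x = loading direction, z up). Origin: on the desk, on the channel's centre line, under the bridge's entry edge. Spans x -155 to +115 mm. Channel floor 22 mm above the desk, 53 mm wide between steel rails 10 mm thick, tops 35 mm above the desk; end stop top 40 mm, bridge screw heads 49 mm above the desk
- plate: loose black plate lying in the channel on the lift pad, 140 (x) x 50 x 10 mm, 0.18 to 0.35 kg. Origin: centre of its underside; axes as the fixture's. A full-width ridge, 6 mm high, crosses its top at x -24 to -18 mm; the thumb pad lies behind it up to the tail (x -70 mm). Starts at fixture x -84 to -73 mm; home: nose at the end stop, origin at fixture x 6 to 12 mm, flat on the channel floor
- thumb_pad (a point): point to press on the plate's top, on its centre line at plate x -41 mm. At the start the plate's top is 40 mm above the desk, 5 mm too high for the bridge: it must be held 5 to 8 mm lower to pass (8 mm: flat on the channel floor, top 32 mm above the desk). When the plate is home this point lies 29 to 35 mm before the bridge
- bridge_edge (a point): middle of the lower entry edge of the fixed steel bridge bar across the channel (fixture x 0 to 12 mm; square-edged underside 35 mm, top 45 mm above the desk)
- stop_face (a point): middle of the end stop's face that the plate's nose meets (fixture x +82 mm, 27 mm above the desk)
- lift_pad (a joint): travel in m of the sprung steel lift pad, 78 x 36 mm, in the channel floor at fixture x -142 to -64 mm: 0 = up (8 mm above the floor), 0.0078 = flush. Its spring pushes up with 11 N when up, 14 N when flush. Once the plate's tail has passed its front edge (x -64 mm) it pops up behind the tail and keeps the plate in
- leaf_spring (a joint): angle in rad of the steel drag leaf, 30 x 47 mm, hinged on the far side of the bridge and sloping down along +x: 0 = at rest, tip about 4 mm above the channel floor; about 0.15 when riding on the plate, which it then presses with about 5 N
- hub: bystander, loose: black flanged coupling hub with four brass-coloured bolt heads, 76 mm wide, 44 mm tall; origin at its underside; leave it alone
- bolt: bystander, loose: hex bolt standing on its head, 28 mm wide, 51 mm tall; origin at its underside; leave it alone
- clamp_plate: bystander, loose: small zinc-yellow plate 40 x 34 x 6 mm; origin at its underside; leave it alone
- tape: bystander, loose: roll of clear tape, 80 mm wide, 24 mm tall; origin at its underside; leave it alone
- washer_jar: bystander, loose: closed grey jar, 54 mm wide, 60 mm tall; origin at its underside; leave it alone
- screwdriver: bystander, loose: screwdriver lying on the desk at the right; origin at its underside; leave it alone
- mug: bystander, loose: white mug, 76 mm wide, 90 mm tall, at the right; origin at its underside; leave it alone
Not all that is in view belongs to the job. What is shaped like the plate but orange or pink is not meant.

How it is judged (in metres and radians):
On the way, in this order (a step that is already met when the one before it is completed fails the run):
1. the plate is pressed down against the lift pad with the fingers, before the bridge (value of joint lift_pad above 0.0045 m and contact force between the fingers and plate above 2 N and value of joint leaf_spring below 0.06 rad), for 0.1 s.
2. the plate's nose has passed the bridge and lifts the drag spring (value of joint leaf_spring above 0.08 rad and x of plate in the frame of fixture above -0.045 m), for 0.1 s.
At the end, for the whole second after the job is handed in: The plate lies flat (within 0.04 rad) on the channel floor with its origin at fixture x 5 to 15 mm, the drag leaf riding on it (angle above 0.08 rad), the lift pad up behind its tail (joint below 1.5 mm), and it is at rest (x of plate in the frame of fixture between 0.005 and 0.015 m and z of plate in the frame of fixture below 0.025 m and angle between plate's own z axis and vertical below 0.04 rad and value of joint lift_pad below 0.0015 m and value of joint leaf_spring above 0.08 rad and linear speed of plate below 0.01 m/s); the robot touches nothing.
It fails at once if the plate is lifted (more than 12 mm above where it lay) or out of its channel (z of plate in the frame of fixture above 0.042 m or angle between plate's own z axis and vertical above 0.3 rad).
It fails at once if a bystander is moved by more than 20 mm (distance of any of hub, bolt, clamp_plate, tape, washer_jar, screwdriver, mug from where it was at the start of the episode above 0.02 m).
It also fails if it takes over 35 s, if anything falls off the work surface, if the arm or the gripper's body presses on something with over 40 N, if the wrist force passes 120 N, or if a joint passes its speed limit or range.

## Working session

There is one attempt and no reset: what is moved stays moved. The work goes in short steps, Python scripts to look and compute and a tool call to move; the robot and the scene stay as the last step left them, time stands still between calls to the robot, and variables do not carry over. Pictures are saved under pics/ and viewed, and the job is handed in when it is done.

Besides the shell and the picture viewer there is one more tool, called after "Call:" as name([rows], argument=value, ...), one row to a line, values as JSON. servo_tool: Moves the arm, as the interface text tells. Its arguments: {"type":"object","properties":{"moves":{"type":"array","items":{"type":"object","properties":{"hand":{"type":"number"},"linear":{"type":"array","items":{"type":"number"}},"twist":{"type":"number"}}}},"force":{"type":"number"}},"required":["moves"]}

```bash
mkdir -p pics; ls
cat > h.py <<'E'
import numpy as np, cv2
from station import bot
def save(n,f):
    d=bot.get_image(n); cv2.imwrite(f'pics/{f}.png',d['image'][:,:,::-1]); np.savez(f'pics/{f}.npz',**{k:np.array(v) for k,v in d.items()}); return d
E
python3 - <<'E'
from h import *
s=bot.sense(); print(s)
for n in('scene','top','wrist'):
    d=save(n,n+'0'); print(n,d['K'],d['distortion'],d.get('R'),d.get('t'),d.get('hand_eye'))
E
```

```text
pics
{'t': 0.0, 'joint_positions': array([-1.20737301e+00,  1.31186159e-01,  1.48929038e+00,  2.22648611e-05,
        1.52301660e+00, -8.54169847e-02]), 'qd': array([-0.00040766,  0.00158289, -0.00044099, -0.0011727 , -0.00079951,
        0.00036317]), 'joint_torque': array([-6.17263186e-05, -5.69409978e+01, -5.00550234e+01, -8.87477739e-06,
        1.52568519e-02, -2.17372428e-05]), 'position': array([ 260.17043933, -540.03471307,  230.22342222]), 'eef_rot': array([[ 4.33919397e-01, -9.00951457e-01, -6.54791353e-04],
       [-9.00949709e-01, -4.33919852e-01,  1.78426478e-03],
       [-1.89166292e-03, -1.84293020e-04, -9.99998194e-01]]), 'wrist_force': array([-0.46196572,  0.15287422, -0.06209244]), 'moment': array([-0.00409289,  0.03481611,  0.01042509]), 'finger_gap': 85.40747946005118}
scene [[545.25907085   0.         317.56473642]
 [  0.         545.25907085 245.79564879]
 [  0.           0.           1.        ]] [-0.11663341  0.          0.          0.          0.        ] [[-0.90079612  0.43392728  0.01653678]
 [ 0.30540453  0.6601464  -0.68624689]
 [-0.30869795 -0.61311813 -
[... 192 characters left out ...]
 [-0.16513817  0.          0.          0.          0.        ] [[ 0.0257205  -0.99966856 -0.00110511]
 [-0.99343358 -0.02543676 -0.1115468 ]
 [ 0.11148172  0.00396689 -0.99375857]] [-80.86352567 564.72863045 972.09737824] None
wrist [[349.68114795   0.         316.96213136]
 [  0.         349.68114795 239.8528085 ]
 [  0.           0.           1.        ]] [-0.04614903  0.          0.          0.          0.        ] None None [[ 9.99999774e-01 -6.70679227e-04 -5.12499264e-05  3.40400050e-01]
 [ 6.56084176e-04  9.55761276e-01  2.94142744e-01 -7.39800605e+01]
 [-1.48292733e-04 -2.94142711e-01  9.55761499e-01 -1.41728997e+02]
 [ 0.00000000e+00  0.00000000e+00  0.00000000e+00  1.00000000e+00]]
```

View pics/scene0.png

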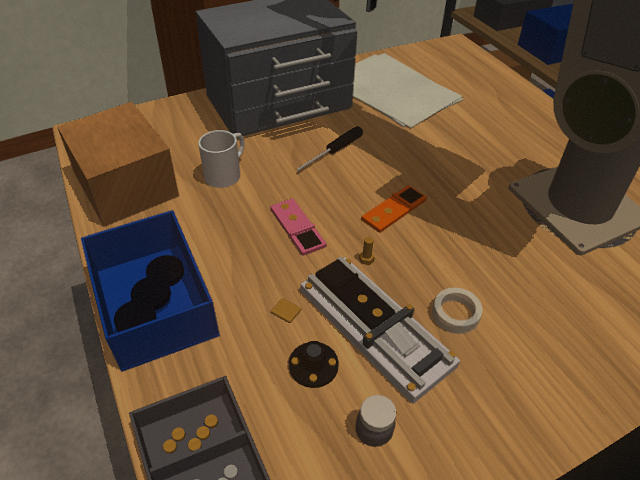

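View pics/top0.png

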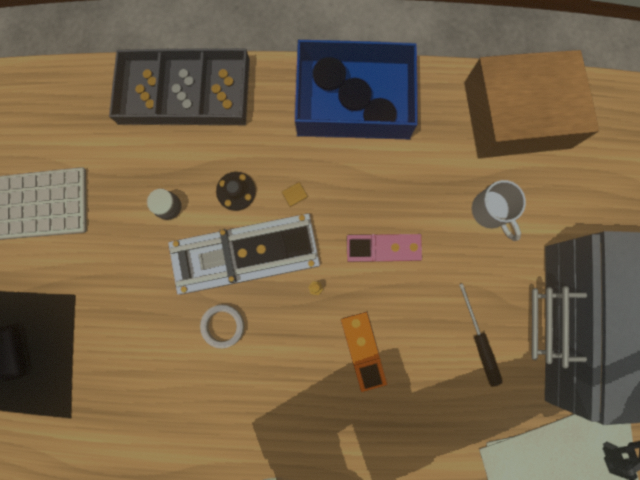

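The plate is the black one in the fixture, at top (275,247). The bridge is at (227,257) and the loading direction points left in the image. Next I'll measure it.

Run:
```python
from h import *
im=cv2.imread('pics/top0.png')[190:310,150:340]
cv2.imwrite('pics/crop.png',cv2.resize(im,None,fx=4.2,fy=4.2,interpolation=cv2.INTER_CUBIC))
im=cv2.imread('pics/scene0.png')[250:405,290:470]
cv2.imwrite('pics/crop2.png',cv2.resize(im,None,fx=3.8,fy=3.8,interpolation=cv2.INTER_CUBIC))
```

```text
(no output)
```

View pics/crop.png

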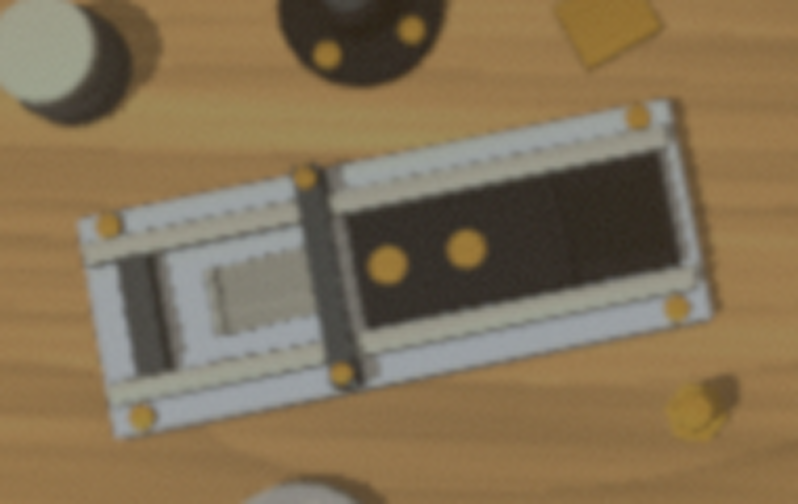

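View pics/crop2.png

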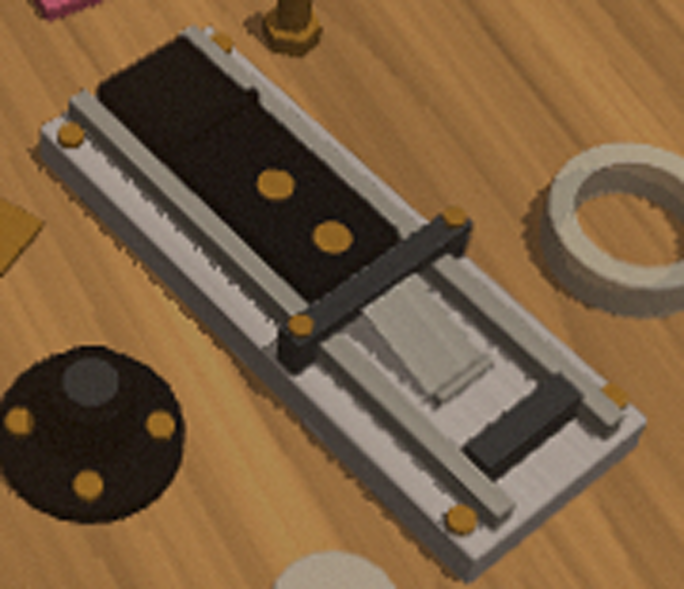

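```bash
cat >> h.py <<'E'
def ray(d,uv,z):
    p=cv2.undistortPoints(np.array([[uv]],float),d['K'],d['distortion'])[0,0]
    R=d['R'];t=d['t']; c=-R.T@t; v=R.T@np.array([p[0],p[1],1]); return c+v*(z-c[2])/v[2]
def proj(d,X):
    r,_=cv2.Rodrigues(d['R']); return cv2.projectPoints(np.array(X,float).reshape(-1,1,3),r,d['t'],d['K'],d['distortion'])[0][:,0]
E
python3 - <<'E'
from h import *
T=np.load('pics/top0.npz');S=np.load('pics/scene0.npz')
f=lambda u:((u[0]+.5)/4.2+150-.5,(u[1]+.5)/4.2+190-.5)
g=lambda u:((u[0]+.5)/3.8+290-.5,(u[1]+.5)/3.8+250-.5)
P={}
for n,u,z in [('far+y... A',(80,218),22),('B tail+',(672,98),22),('C tail-',(715,315),22),('D far-',(117,437),22),('br+',(306,178),49),('br-',(342,373),49),('nose+',(347,213),40),('nose-',(367,327),40),('tail+',(665,155),40),('tail-',(683,262),40)]:
    P[n]=ray(T,f(u),z);print('T',n,P[n].round(1))
for n,u,z in [('br+',(300,324),49),('br-',(455,215),49),('cornerA',(470,570),22),('cornerD',(645,425),22),('cornerB',(42,130),22),('tail+',(98,90),40),('tail-',(187,38),40)]:
    print('S',n,ray(S,g(u),z).round(1))
# depth on plate
for d,nm in((T,'T'),(S,'S')):
    c=ray(T,f((590,205)),40); uv=proj(d,c)[0].round().astype(int); 
    print(nm,uv,d['range_z'][uv[1]-1:uv[1]+2,uv[0]-1:uv[0]+2].round(1).tolist(),(d['R']@c+d['t'])[2])
E
```

```text
T far+y... A [555. 220.  22.]
T B tail+ [615.2 -42.4  22. ]
T C tail- [519.7 -64.   22. ]
T D far- [458.5 198.2  22. ]
T br+ [572.3 113.7  49. ]
T br- [488.8  94.4  49. ]
T nose+ [558.5  96.7  40. ]
T nose- [509.3  85.9  40. ]
T tail+ [587.3 -40.6  40. ]
T tail- [541.  -49.7  40. ]
S br+ [574.5 115.   49. ]
S br- [490.   95.4  49. ]
S cornerA [559.7 225.   22. ]
S cornerD [462.4 201.9  22. ]
S cornerB [616.5 -38.1  22. ]
S tail+ [591.  -34.8  40. ]
S tail- [541.6 -45.6  40. ]
T [290 238] [[994.2000122070312, 993.5999755859375, 995.5999755859375], [996.5, 995.7000122070312, 995.2999877929688], [993.7000122070312, 993.2000122070312, 993.4000244140625]] 995.2650489335957
S [337 279] [[897.7999877929688, 897.9000244140625, 896.5], [894.0, 892.4000244140625, 897.7999877929688], [894.2000122070312, 890.5999755859375, 893.9000244140625]] 898.74875665694
```

Run:
```python
from h import *
print(bot.tcp_to_grasp)
T=np.load('pics/top0.npz')
R,t=T['R'],T['t']
v,u=np.mgrid[0:480:4,0:640:4]
p=cv2.undistortPoints(np.stack([u,v],-1).reshape(-1,1,2).astype(float),T['K'],T['distortion'])[:,0]
z=T['range_z'][::4,::4].ravel()
X=(np.c_[p,np.ones(len(p))]*z[:,None]-t)@R
ok=(z>0)&(X[:,2]>60)
H={}
for x,y,h in X[ok]:
    k=(int(x//50)*50,int(y//50)*50);H[k]=max(H.get(k,0),round(h))
for k in sorted(H):print(k,H[k],end='; ')
```

```text
-18.700000000000003
(200, -550) 311; (200, -500) 349; (250, -600) 222; (250, -550) 319; (250, -500) 300; (300, -600) 224; (300, -550) 223; (300, -500) 210; (350, -600) 223; (350, -550) 224; (350, -500) 209; (400, -600) 223; (400, -550) 223; (400, -500) 210; (450, -600) 223; (450, -550) 226; (450, -500) 210; (500, -600) 222; (500, -550) 224; (500, -500) 209; (550, -600) 222; (550, -550) 223; (550, -500) 208; (550, -450) 80; (600, -450) 92; (600, -400) 93; (600, 200) 63; (600, 250) 62; (650, -450) 91; (650, -400) 94; (700, -500) 122; (700, -450) 123; (700, -400) 122; (750, -600) 123; (750, -550) 125; (750, -500) 124; (750, -450) 124; (750, -400) 124; (750, -250) 93; (750, -200) 88; (750, -150) 89; (750, -100) 92; (750, -50) 92; (800, -600) 120; (800, -550) 126; (800, -500) 125; (800, -450) 126; (800, -400) 124; (800, -350) 120; (800, -250) 92; (800, -50) 92; (850, -550) 123; (850, -500) 123; (850, -450) 124; (850, -400) 123; (850, -350) 122; (850, -250) 91; (850, -50) 70; (900, -550) 123; (900, -500) 122; (900, -450) 121; (900, -250) 92; (900, -200) 90; (900, -150) 87; (900, -100) 94; (900, -50) 92;
```

Call:
servo_tool([
  {"hand":0,"linear":[-0.016,-0.01,-0.02],"twist":0},
  {"hand":0,"linear":[-0.0325,-0.02,-0.02],"twist":0},
  {"hand":0,"linear":[-0.038,-0.0235,0],"twist":0},
  {"hand":0,"linear":[-0.038,-0.0235,0],"twist":0},
  {"hand":0,"linear":[-0.038,-0.0235,0],"twist":0},
  {"hand":0,"linear":[-0.018,-0.0396,0],"twist":0},
  {"hand":0,"linear":[-0.018,-0.0396,0],"twist":0},
  {"hand":0,"linear":[-0.018,-0.0396,0],"twist":0},
  {"hand":0,"linear":[-0.018,-0.0396,0],"twist":0},
  {"hand":0,"linear":[-0.018,-0.0396,0],"twist":-0.0},
  {"hand":0,"linear":[-0.018,-0.0396,0],"twist":0},
  {"hand":0,"linear":[-0.018,-0.0396,0],"twist":0},
  {"hand":0,"linear":[-0.018,-0.0396,0],"twist":0},
  {"hand":0,"linear":[-0.018,-0.0396,0],"twist":0},
  {"hand":0,"linear":[-0.018,-0.0396,0],"twist":0},
])

```text
t: 2.02
position: [559.7, -15.3, 271.0]
eef_rot: [[0.434, -0.901, -0.0], [-0.901, -0.434, -0.0], [-0.0, 0.0, -1.0]]
wrist_force: [0.5, -1.0, 0.4]
finger_gap: -0.1
```

Call:
servo_tool([
  {"hand":0,"linear":[0,0,0.02],"twist":-0.168},
  {"hand":0,"linear":[0,0,0.025],"twist":-0.168},
  {"hand":0,"linear":[0,0,0.025],"twist":-0.168},
  {"hand":0,"linear":[0,0,0.025],"twist":-0.168},
  {"hand":0,"linear":[0,0,0.025],"twist":-0.168},
  {"hand":0,"linear":[0,0,0.025],"twist":-0.168},
  {"hand":0,"linear":[0,0,0.02],"twist":-0.168},
  {"hand":0,"linear":[0,0,0.015],"twist":-0.168},
  {"hand":0,"linear":[0,0,0],"twist":0},
  {"hand":0,"linear":[0,0,0],"twist":0},
])

```text
t: 3.28
position: [559.4, -16.6, 91.9]
eef_rot: [[0.976, 0.217, 0.001], [0.217, -0.976, -0.0], [0.0, 0.0, -1.0]]
wrist_force: [-0.0, 0.1, -0.3]
finger_gap: -0.0
```

Run:
```python
from h import *
s=bot.sense();print(s)
np.savez('pics/s1.npz',p=s['position'],R=s['eef_rot'])
for n in('wrist','scene'): save(n,n+'1')
im=cv2.imread('pics/scene1.png')[180:405,250:470]
cv2.imwrite('pics/crop3.png',cv2.resize(im,None,fx=2.6,fy=2.6,interpolation=cv2.INTER_CUBIC))
```

```text
{'t': 3.275, 'joint_positions': array([-1.21303069e-01,  1.32511002e-01,  1.74788220e+00, -1.21769819e-05,
        1.26067806e+00, -3.39541694e-01]), 'qd': array([ 0.00049314, -0.00928946, -0.01095532,  0.0004548 , -0.00125192,
       -0.00981514]), 'joint_torque': array([ 6.46866742e-03, -5.22563052e+01, -4.53386772e+01, -4.19928574e-04,
        3.87674477e-02, -9.17253876e-02]), 'position': array([559.37844614, -16.61435419,  91.88594648]), 'eef_rot': array([[ 9.76279390e-01,  2.16513941e-01,  5.16161519e-04],
       [ 2.16514007e-01, -9.76279509e-01, -7.46028452e-05],
       [ 4.87765358e-04,  1.84589419e-04, -9.99999864e-01]]), 'wrist_force': array([-0.03554818,  0.13936305, -0.26075302]), 'moment': array([ 0.04079456,  0.01056053, -0.02522795]), 'finger_gap': -0.03333747384557236}
```

View pics/wrist1.png

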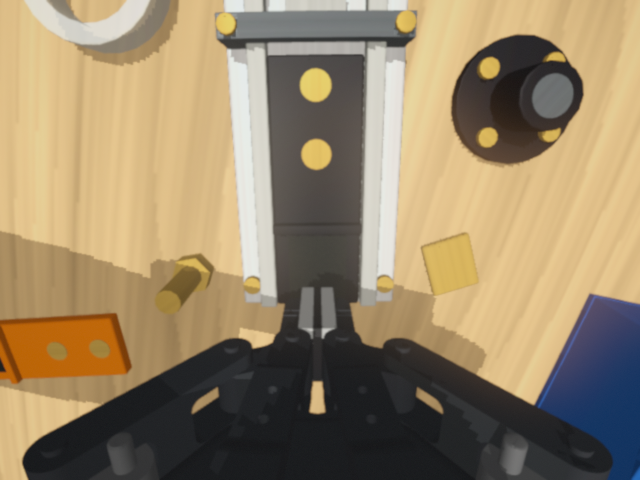

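View pics/crop3.png

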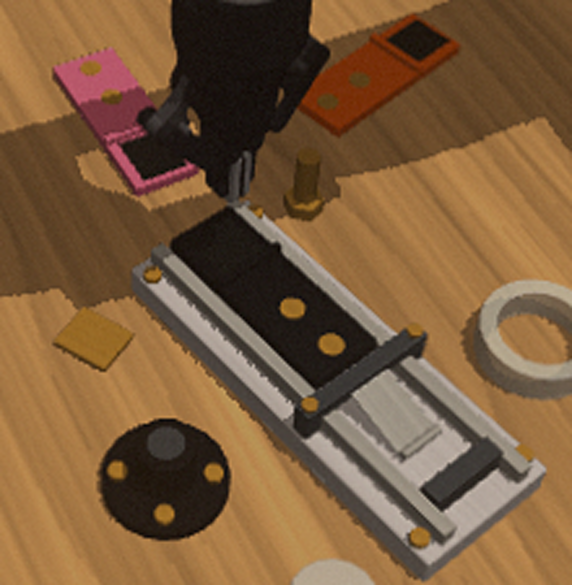

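In the wrist view, the ridge runs across (317,228), the nose is at (315,56) and the bridge screws are at (226,23) and (406,20). I'll use these to cross-check the position.

Run:
```python
from h import *
W=np.load('pics/wrist1.npz');s=np.load('pics/s1.npz')
He=W['hand_eye']
def wr(uv,z):
    p=cv2.undistortPoints(np.array([[uv]],float),W['K'],W['distortion'])[0,0]
    c=s['R']@He[:3,3]+s['p']; v=s['R']@He[:3,:3]@np.array([p[0],p[1],1]); return c+v*(z-c[2])/v[2]
a=np.deg2rad(12.8);e=np.array([-np.sin(a),np.cos(a)]);l=np.array([-e[1],e[0]]);o=np.array([533,98.3])
for n,uv,z in [('scrL',(226,23),49),('scrR',(406,20),49),('noseL',(268,56),40),('noseR',(363,55),40),('ridgefront',(317,224),46),('ridgeback',(317,233),46),('ridgeL',(273,233),46),('ridgeR',(361,233),46),('baseL',(247,302),35),('baseR',(393,301),35)]:
    X=wr(uv,z);print(n,X.round(1),((X[:2]-o)@e).round(1),((X[:2]-o)@l).round(1))
X=s['p'];print('tcp',((X[:2]-o)@e).round(1),((X[:2]-o)@l).round(1))
```

```text
scrL [489.6  95.8  49. ] 7.1 42.9
scrR [572.3 115.3  49. ] 7.9 -42.1
noseL [510.2  87.1  40. ] -5.8 24.7
noseR [556.9  97.9  40. ] -5.7 -23.2
ridgefront [552.9   8.4  46. ] -92.0 0.5
ridgeback [554.    3.4  46. ] -97.2 0.5
ridgeL [530.   -1.9  46. ] -97.1 25.1
ridgeR [578.    8.7  46. ] -97.4 -24.0
baseL [521.4 -53.4  35. ] -145.4 45.0
baseR [611.1 -32.9  35. ] -145.2 -47.1
tcp -117.9 -0.3
```

Call:
servo_tool([
  {"hand":0,"linear":[0,-0.004,0.012]},
  {"hand":0,"linear":[0,0,0.015]},
  {"hand":0,"linear":[0,0,0.012]},
  {"hand":0,"linear":[0,0,0.007]},
  {"hand":0,"linear":[0,0,0.004]},
  {"hand":0,"linear":[0,0,0.003]},
  {"hand":0,"linear":[0,0,0.002]},
  {"hand":0,"linear":[0,0,0]},
])

```text
schema error: expected keys hand, linear, twist
```

Call:
servo_tool([
  {"hand":0,"linear":[0,0,0.002]},
  {"hand":0,"linear":[0,0,0.002]},
  {"hand":0,"linear":[0,0,0]},
])

```text
schema error: expected keys hand, linear, twist
```

Call:
servo_tool([
  {"hand":0,"linear":[0,-0.004,0.012],"twist":0},
  {"hand":0,"linear":[0,0,0.015],"twist":0},
  {"hand":0,"linear":[0,0,0.012],"twist":0},
  {"hand":0,"linear":[0,0,0.007],"twist":0},
  {"hand":0,"linear":[0,0,0.004],"twist":0},
  {"hand":0,"linear":[0,0,0.003],"twist":0},
  {"hand":0,"linear":[0,0,0.002],"twist":0},
  {"hand":0,"linear":[0,0,0],"twist":0},
])

```text
t: 4.38
position: [558.1, -12.7, 37.2]
eef_rot: [[0.975, 0.22, -0.0], [0.22, -0.975, -0.0], [-0.0, -0.0, -1.0]]
wrist_force: [-6.6, 0.4, 8.5]
finger_gap: -0.3
```

Call:
servo_tool([
  {"hand":0,"linear":[0,0,0.002],"twist":0},
  {"hand":0,"linear":[0,0,0.001],"twist":0},
  {"hand":0,"linear":[0,0,0],"twist":0},
])

```text
t: 4.75
position: [558.3, -12.7, 34.5]
eef_rot: [[0.975, 0.22, -0.0], [0.22, -0.975, -0.0], [-0.0, 0.0, -1.0]]
wrist_force: [-6.6, -0.3, 10.0]
finger_gap: -0.1
```

Call:
servo_tool([
  {"hand":0,"linear":[0,0,0.002],"twist":0},
  {"hand":0,"linear":[0,0,0.001],"twist":0},
  {"hand":0,"linear":[0,0,0],"twist":0},
])

```text
t: 5.12
position: [558.4, -12.7, 32.2]
eef_rot: [[0.975, 0.22, 0.0], [0.22, -0.975, -0.0], [0.0, 0.0, -1.0]]
wrist_force: [-9.6, -0.1, 16.2]
finger_gap: -0.2
```

Call:
servo_tool([
  {"hand":0,"linear":[0,0,0.001],"twist":0},
  {"hand":0,"linear":[0,0,0],"twist":0},
])

```text
t: 5.38
position: [558.5, -12.7, 32.1]
eef_rot: [[0.975, 0.22, 0.0], [0.22, -0.975, -0.0], [-0.0, 0.0, -1.0]]
wrist_force: [-13.5, 1.3, 24.8]
finger_gap: 0.2
```

Call:
servo_tool([
  {"hand":0,"linear":[0,0,0.001],"twist":0},
  {"hand":0,"linear":[0,0,0],"twist":0},
])

```text
t: 5.62
position: [558.6, -12.7, 32.0]
eef_rot: [[0.975, 0.22, 0.0], [0.22, -0.975, -0.0], [-0.0, 0.0, -1.0]]
wrist_force: [-18.6, 1.6, 32.8]
finger_gap: 0.3
```

Run:
```python
from h import *
print(bot.sense()['wrist_force'])
save('scene','scene2')
im=cv2.imread('pics/scene2.png')[230:405,270:470]
cv2.imwrite('pics/crop4.png',cv2.resize(im,None,fx=3.4,fy=3.4,interpolation=cv2.INTER_CUBIC))
```

```text
[-18.61462033   1.64206035  32.81969071]
```

View pics/crop4.png

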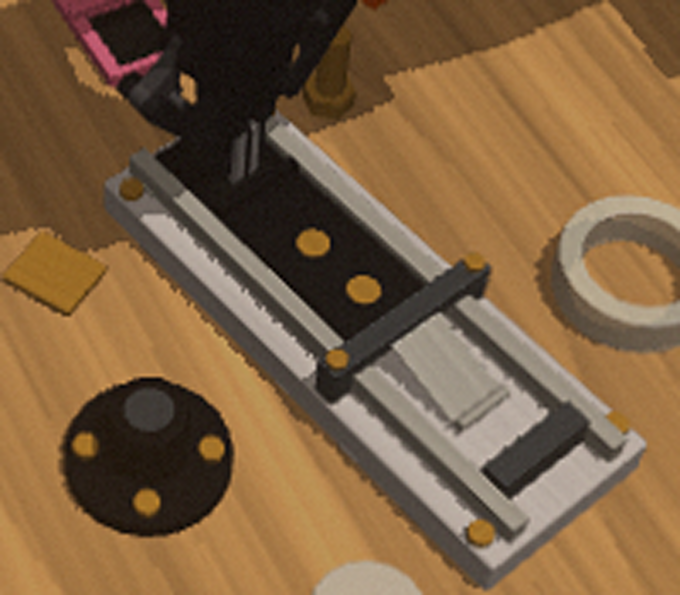

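The plate is flat and pressed down. I'll slide it along the channel and ease off the sideways load.

Call:
servo_tool([
  {"hand":0,"linear":[-0.0007,-0.002,0],"twist":0},
  {"hand":0,"linear":[-0.0007,-0.003,0],"twist":0},
  {"hand":0,"linear":[0,-0.004,0],"twist":0},
  {"hand":0,"linear":[0,-0.004,0],"twist":0},
  {"hand":0,"linear":[0,-0.004,0],"twist":0},
  {"hand":0,"linear":[0,-0.003,0],"twist":0},
  {"hand":0,"linear":[0,0,0],"twist":0},
])

```text
t: 6.55
position: [556.6, 4.6, 32.2]
eef_rot: [[0.975, 0.22, 0.008], [0.22, -0.976, -0.003], [0.008, 0.005, -1.0]]
wrist_force: [1.8, -7.0, 13.3]
finger_gap: 0.1
```

Run:
```python
from h import *
print(bot.sense()['wrist_force'])
save('scene','scene3')
im=cv2.imread('pics/scene3.png')[230:405,270:470]
cv2.imwrite('pics/crop5.png',cv2.resize(im,None,fx=3.4,fy=3.4,interpolation=cv2.INTER_CUBIC))
```

```text
[ 1.82607666 -6.95277126 13.28257527]
```

View pics/crop5.png

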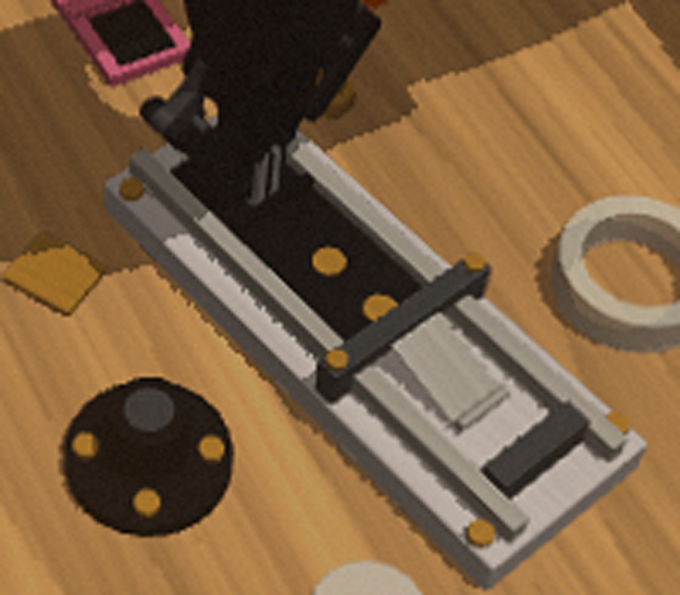

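Call:
servo_tool([
  {"hand":0,"linear":[0,0,0.0015],"twist":0},
  {"hand":0,"linear":[0,-0.002,0.001],"twist":0},
  {"hand":0,"linear":[0,-0.004,0],"twist":0},
  {"hand":0,"linear":[0,-0.004,0],"twist":0},
  {"hand":0,"linear":[0,-0.004,0],"twist":0},
])

```text
t: 7.22
position: [555.1, 14.3, 32.1]
eef_rot: [[0.976, 0.219, 0.011], [0.219, -0.976, -0.009], [0.009, 0.011, -1.0]]
wrist_force: [-3.5, -27.6, 29.0]
finger_gap: 0.0
```

Call:
servo_tool([
  {"hand":0,"linear":[0,-0.004,0.0],"twist":0},
  {"hand":0,"linear":[0,-0.004,0],"twist":0},
  {"hand":0,"linear":[0,-0.004,0],"twist":0},
])

```text
t: 7.6
position: [552.4, 25.9, 32.1]
eef_rot: [[0.976, 0.219, 0.011], [0.219, -0.976, -0.009], [0.009, 0.011, -1.0]]
wrist_force: [-4.4, -28.5, 30.5]
finger_gap: 0.3
```

Run:
```python
from h import *
s=bot.sense();print(s['wrist_force'],s['position'])
save('scene','scene4')
im=cv2.imread('pics/scene4.png')[230:405,270:470]
cv2.imwrite('pics/crop6.png',cv2.resize(im,None,fx=3.4,fy=3.4,interpolation=cv2.INTER_CUBIC))
```

```text
[ -4.39431369 -28.51264707  30.52462455] [552.36114824  25.92574242  32.07672076]
```

View pics/crop6.png

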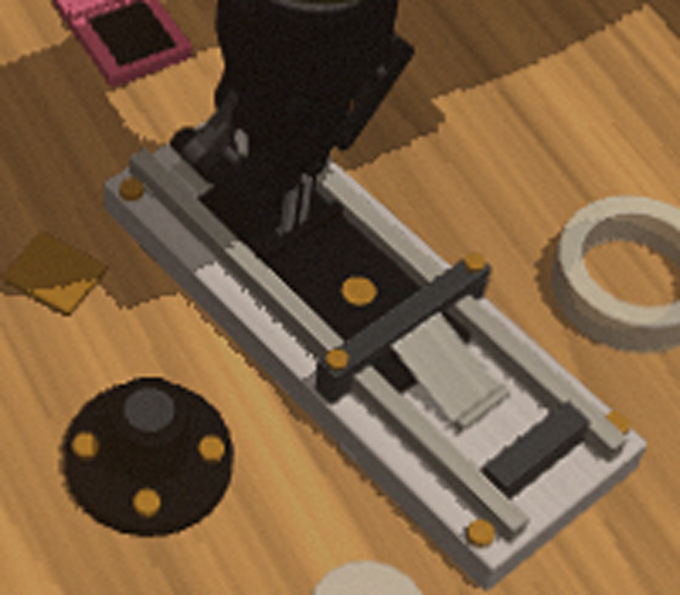

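Call:
servo_tool([
  {"hand":0,"linear":[0,-0.004,0.0],"twist":0},
  {"hand":0,"linear":[0,-0.004,0],"twist":0},
  {"hand":0,"linear":[0,-0.004,0],"twist":0},
  {"hand":0,"linear":[0,-0.004,0],"twist":0},
])

```text
t: 8.15
position: [549.1, 40.1, 32.1]
eef_rot: [[0.976, 0.219, 0.011], [0.219, -0.976, -0.011], [0.008, 0.013, -1.0]]
wrist_force: [-2.9, -36.2, 30.0]
finger_gap: -0.1
```

Call:
servo_tool([
  {"hand":0,"linear":[0,-0.004,0.0],"twist":0},
  {"hand":0,"linear":[0,-0.004,0],"twist":0},
  {"hand":0,"linear":[0,-0.004,0],"twist":0},
  {"hand":0,"linear":[0,-0.004,0],"twist":0},
])

```text
t: 8.65
position: [545.4, 55.9, 32.0]
eef_rot: [[0.976, 0.219, 0.011], [0.219, -0.976, -0.011], [0.008, 0.013, -1.0]]
wrist_force: [-4.1, -36.3, 31.3]
finger_gap: 0.1
```

Run:
```python
from h import *
s=bot.sense();print(s['wrist_force'],s['position'])
save('scene','scene5')
im=cv2.imread('pics/scene5.png')[230:405,270:470]
cv2.imwrite('pics/crop7.png',cv2.resize(im,None,fx=3.4,fy=3.4,interpolation=cv2.INTER_CUBIC))
```

```text
[ -4.13749132 -36.25047222  31.27444835] [545.44921306  55.86433197  31.95181779]
```

View pics/crop7.png

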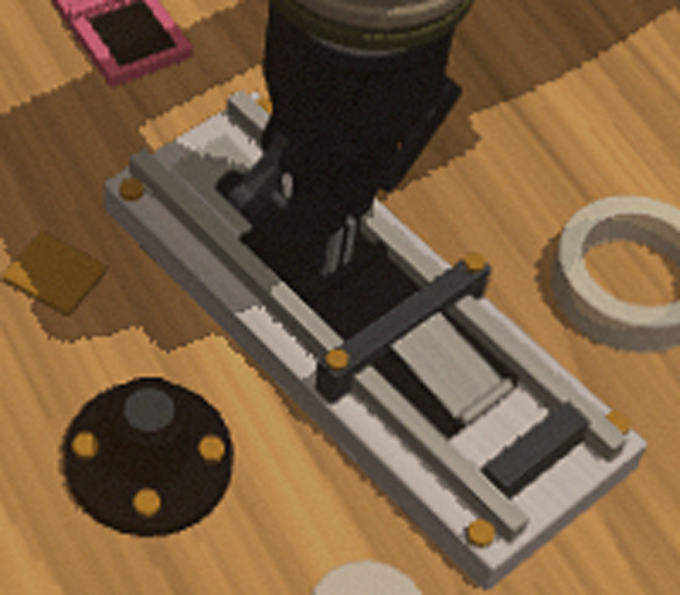

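Call:
servo_tool([
  {"hand":0,"linear":[0,-0.003,0.0],"twist":0},
  {"hand":0,"linear":[0,-0.003,0],"twist":0},
  {"hand":0,"linear":[0,-0.003,0],"twist":0},
])

```text
t: 9.07
position: [543.4, 64.7, 31.9]
eef_rot: [[0.976, 0.219, 0.01], [0.219, -0.976, -0.011], [0.008, 0.013, -1.0]]
wrist_force: [-4.6, -36.8, 32.5]
finger_gap: -0.1
```

Call:
servo_tool([
  {"hand":0,"linear":[0,-0.002,0.0],"twist":0},
  {"hand":0,"linear":[0,-0.002,0],"twist":0},
])

```text
t: 9.32
position: [542.5, 68.6, 32.0]
eef_rot: [[0.976, 0.219, 0.01], [0.219, -0.976, -0.011], [0.008, 0.013, -1.0]]
wrist_force: [-4.3, -36.6, 32.3]
finger_gap: 0.0
```

Run:
```python
from h import *
s=bot.sense();print(s['wrist_force'],s['position'])
save('scene','scene6')
im=cv2.imread('pics/scene6.png')[230:405,270:470]
cv2.imwrite('pics/crop8.png',cv2.resize(im,None,fx=3.4,fy=3.4,interpolation=cv2.INTER_CUBIC))
```

```text
[ -4.32065696 -36.60491704  32.28327079] [542.52213783  68.57767081  31.96108932]
```

View pics/crop8.png

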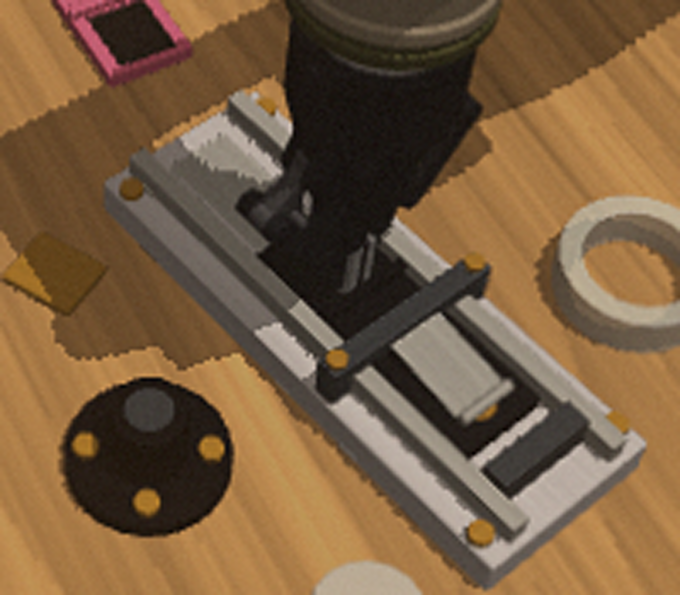

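Call:
servo_tool([
  {"hand":0,"linear":[0,-0.002,0.0],"twist":0},
  {"hand":0,"linear":[0,-0.002,0],"twist":0},
])

```text
t: 9.62
position: [541.6, 72.4, 32.0]
eef_rot: [[0.976, 0.219, 0.01], [0.219, -0.976, -0.011], [0.008, 0.013, -1.0]]
wrist_force: [-5.1, -37.9, 32.1]
finger_gap: 0.1
```

Call:
servo_tool([
  {"hand":0,"linear":[0,-0.002,0.0],"twist":0},
])

```text
t: 9.75
position: [541.2, 74.3, 31.9]
eef_rot: [[0.976, 0.219, 0.01], [0.219, -0.976, -0.011], [0.008, 0.013, -1.0]]
wrist_force: [-4.5, -37.1, 33.0]
finger_gap: -0.3
```

Call:
servo_tool([
  {"hand":0,"linear":[0,-0.002,0.0],"twist":0},
])

```text
t: 9.88
position: [540.7, 76.2, 32.0]
eef_rot: [[0.976, 0.219, 0.01], [0.219, -0.976, -0.011], [0.008, 0.013, -1.0]]
wrist_force: [-4.8, -36.8, 33.5]
finger_gap: 0.1
```

Run:
```python
from h import *
s=bot.sense();print(s['wrist_force'],s['position'])
save('scene','scene7')
im=cv2.imread('pics/scene7.png')[230:405,270:470]
cv2.imwrite('pics/crop9.png',cv2.resize(im,None,fx=3.4,fy=3.4,interpolation=cv2.INTER_CUBIC))
```

```text
[ -4.83256136 -36.82914559  33.50857915] [540.73626075  76.24995894  31.95156152]
```

View pics/crop9.png

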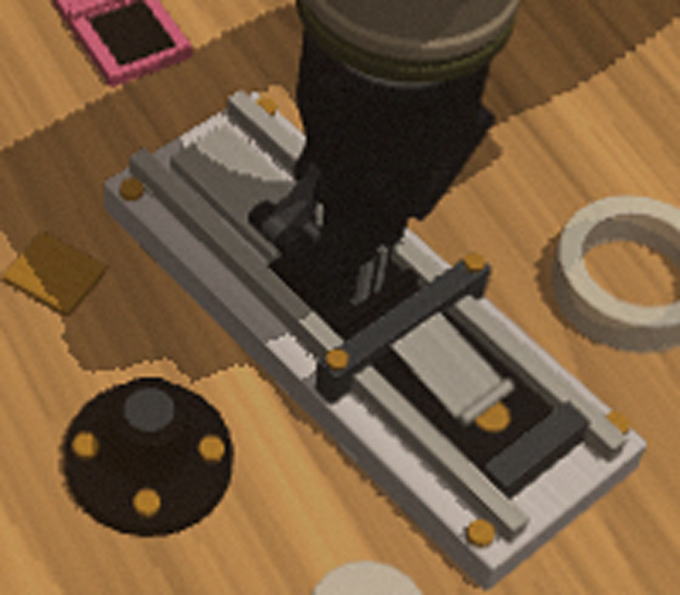

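Call:
servo_tool([
  {"hand":0,"linear":[0,-0.002,0.0],"twist":0},
])

```text
t: 10.05
position: [540.3, 78.1, 32.0]
eef_rot: [[0.976, 0.219, 0.01], [0.219, -0.976, -0.011], [0.008, 0.013, -1.0]]
wrist_force: [-4.0, -37.8, 33.8]
finger_gap: -0.2
```

Call:
servo_tool([
  {"hand":0,"linear":[0,-0.002,0.0],"twist":0},
])

```text
t: 10.18
position: [540.1, 79.5, 32.0]
eef_rot: [[0.976, 0.219, 0.011], [0.219, -0.976, -0.012], [0.008, 0.014, -1.0]]
wrist_force: [-3.1, -46.5, 32.8]
finger_gap: -0.2
```

Call:
servo_tool([
  {"hand":0,"linear":[0,-0.001,0.0],"twist":0},
])

```text
t: 10.3
position: [540.0, 79.5, 31.9]
eef_rot: [[0.976, 0.219, 0.011], [0.219, -0.976, -0.014], [0.008, 0.016, -1.0]]
wrist_force: [-1.7, -48.4, 32.0]
finger_gap: 0.6
```

Call:
servo_tool([
  {"hand":0,"linear":[0,-0.001,0.0],"twist":0},
])

```text
t: 10.42
position: [540.0, 79.6, 32.0]
eef_rot: [[0.976, 0.219, 0.011], [0.219, -0.976, -0.015], [0.008, 0.017, -1.0]]
wrist_force: [-1.0, -52.4, 31.4]
finger_gap: -0.3
```

Run:
```python
from h import *
for n in('scene','top'): save(n,n+'8')
a=cv2.resize(cv2.imread('pics/scene8.png')[230:405,270:470],None,fx=2.2,fy=2.2,interpolation=cv2.INTER_CUBIC)
b=cv2.resize(cv2.imread('pics/top8.png')[205:305,160:325],None,fx=2.1,fy=2.1,interpolation=cv2.INTER_CUBIC)
c=np.zeros((max(a.shape[0],b.shape[0]),a.shape[1]+b.shape[1],3),np.uint8);c[:a.shape[0],:a.shape[1]]=a;c[:b.shape[0],a.shape[1]:]=b
cv2.imwrite('pics/c10.png',c)
```

```text
(no output)
```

View pics/c10.png

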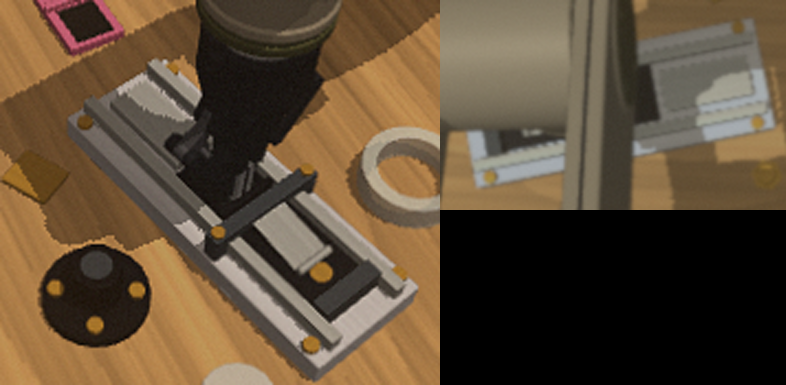

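Call:
servo_tool([
  {"hand":0,"linear":[0,0.001,-0.001],"twist":0},
  {"hand":0,"linear":[0,0.001,-0.001],"twist":0},
  {"hand":0,"linear":[0,0.001,-0.0015],"twist":0},
  {"hand":0,"linear":[0,0.001,-0.002],"twist":0},
  {"hand":0,"linear":[0,0.001,-0.004],"twist":0},
  {"hand":0,"linear":[0,0.0,-0.01],"twist":0},
])

```text
t: 11.28
position: [535.2, 82.4, 45.2]
eef_rot: [[0.976, 0.218, 0.0], [0.218, -0.976, -0.002], [-0.0, 0.002, -1.0]]
wrist_force: [1.4, -0.7, 0.1]
finger_gap: -0.4
```

Call:
servo_tool([
  {"hand":0,"linear":[0,0.0,-0.02],"twist":0},
  {"hand":0,"linear":[0,0.02,-0.03],"twist":0},
  {"hand":0,"linear":[0,0.05,-0.03],"twist":0},
  {"hand":0,"linear":[0,0.06,-0.03],"twist":0},
  {"hand":0,"linear":[0,0.06,-0.02],"twist":0},
  {"hand":0,"linear":[0,0.05,-0.01],"twist":0},
  {"hand":0,"linear":[0,0,0],"twist":0},
])

```text
t: 12.15
position: [587.7, -148.7, 184.8]
eef_rot: [[0.976, 0.216, 0.003], [0.216, -0.976, -0.002], [0.003, 0.002, -1.0]]
wrist_force: [0.4, 0.3, 0.5]
finger_gap: 0.3
```

Run:
```python
from h import *
s=bot.sense();print(s['wrist_force'],s['position'],s['t'])
for n in('scene','top'): save(n,n+'9')
a=cv2.resize(cv2.imread('pics/scene9.png')[230:405,270:470],None,fx=2.2,fy=2.2,interpolation=cv2.INTER_CUBIC)
b=cv2.resize(cv2.imread('pics/top9.png')[205:305,160:325],None,fx=2.1,fy=2.1,interpolation=cv2.INTER_CUBIC)
c=np.zeros((max(a.shape[0],b.shape[0]),a.shape[1]+b.shape[1],3),np.uint8);c[:a.shape[0],:a.shape[1]]=a;c[:b.shape[0],a.shape[1]:]=b
cv2.imwrite('pics/c11.png',c)
```

```text
[0.39050595 0.33150128 0.5095232 ] [ 587.71081699 -148.6576185   184.78503708] 12.15
```

View pics/c11.png

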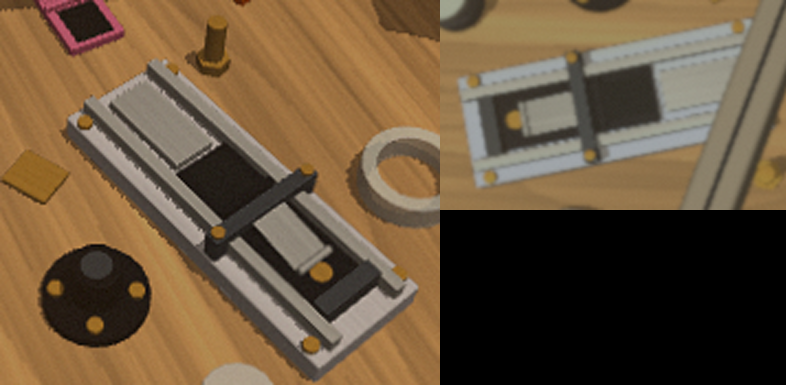

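The pad appears raised, with its front face visible behind the tail, and the nose is at the stop. I'll check heights and plate position before handing in.

Run:
```python
from h import *
a=np.deg2rad(12.9);e=np.array([-np.sin(a),np.cos(a)]);l=np.array([-e[1],e[0]]);o=np.array([532.8,99.3])
S=bot.get_image('scene');
def hgt(x,y,z):
    P=np.r_[o+x*e+y*l,z];u,v=proj(S,P)[0].round().astype(int)
    zz=np.median(S['range_z'][v-2:v+3,u-2:u+3]);p=cv2.undistortPoints(np.array([[[u,v]]],float),S['K'],S['distortion'])[0,0]
    X=S['R'].T@(np.r_[p,1]*zz-S['t']);return X.round(1)
for n,x,y,z in [('pad',-85,0,30),('pad',-120,0,30),('pad',-100,8,30),('plate tail',-45,0,32),('plate tail',-35,10,32),('plate nose',60,20,32),('rail',-60,31,35),('rail',-60,-31,35)]: print(n,hgt(x,y,z))
g=lambda u:((u[0]+.5)/2.2+270-.5,(u[1]+.5)/2.2+230-.5)
for n,u,z in [('tailL',(178,178),32),('tailR',(218,143),32),('padL',(178,167),30),('padR',(214,148),30)]:
    X=ray(S,g(u),z);print(n,X.round(1),((X[:2]-o)@e).round(1))
T=bot.get_image('top'); f=lambda u:((u[0]-440+.5)/2.1+160-.5,(u[1]+.5)/2.1+205-.5)
for n,u,z in [('T tail',(654,67),32),('T tail',(662,120),32)]:
    X=ray(T,f(u),z);print(n,X.round(1),((X[:2]-o)@e).round(1))
```

```text
pad [553.1  17.4  32.2]
pad [559.7 -16.4  32.1]
pad [548.2   1.3  32.5]
plate tail [543.6  57.3  34.2]
plate tail [531.6  65.3  34.2]
plate nose [501.4 154.2  33.1]
rail [516.7  35.7  36.3]
rail [576.8  48.   36.4]
tailL [570.8  53.   32. ] -53.7
tailR [528.7  37.2  32. ] -59.7
padL [565.3  42.9  30. ] -62.2
padR [532.8  38.7  30. ] -59.1
T tail [567.5  44.   32. ] -61.6
T tail [521.4  35.3  32. ] -59.8
```

Run:
```python
from station import bot
print(bot.close_job())
```

```text
the job is handed in; nothing more can be done
None
```

I loaded the plate and handed the job in with about 12 of the 35 s used; handing in gives no verdict. I pressed the thumb pad with shut fingertips at about 30 N until the plate lay flat. Then I slid it under the bridge and drag leaf until the push force rose from 37 to 52 N and the motion stopped at the end stop. I then backed off, lifted clear and left the arm away from the fixture.

My last checks:
- **Plate position:** the tail measured at about fixture x -60 mm in the top camera, which puts the origin at about 9.5 mm. Two rougher tail-corner readings in the scene camera gave -54 and -60 mm.
- **Plate height:** the top read about 34 mm near the tail and 33 mm at the nose. The rails read about 1.4 mm too high in the same picture. Corrected for that, the plate is flat on the channel floor (nominal top 32 mm).
- **Lift pad:** it read about 32 mm, close to the 30 mm it should have when up. Its front face was visible just behind the tail.
- **Drag leaf:** it was seen riding on the plate.
- **Robot:** the wrist force was about zero after release.
- **Loose items:** those near the fixture looked undisturbed in the last pictures. I did not re-measure any of them, and I did not look again at the mug and screwdriver.

The press force dropped to about 13 N early in the slide, while the plate was still down. I raised it again before the nose went under the bridge.

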